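# Lay a packed column in the drain rack, heavy end down

## Task

Lift the big steel column with the green bands by the middle of its tube and feel which end is the heavy one (the packing inside has settled there). Then lay it in the tilting rack with its heavy end on the blue saddle, so that the rack tips down to the blue side, and let go. Get it right first time, never letting the rack tip to the white side, and leave the slim column with brass ends where it lies.

Things in the scene. Friction and masses are not known exactly. Their poses are not given: they have to be found in the camera images.
- column: Steel tube, 26 mm diameter, with a 40 mm square fitting 34 mm long on each end, green band by each; 180 mm long, lying loose. Origin mid-length on its axis, 20 mm above its underside; x along it. About 0.45 kg; centre of mass some 28 mm (0.12 N m) to +x or -x, differing each start. 40 N of grip holds it level; at 6 N the heavy end droops. Do not tip that end up steeply or turn it over.
- rack: Fixed tilting rack, white base 240 x 100 mm. Origin under its middle, x towards its blue end. Saddle floors, when level, are 57 mm above the bench, 58 to 98 mm either side of the middle; cheeks 60 mm apart and end stops 196 mm apart, 16 mm high. A column lying in it has its axis at 77 mm. Between the saddles is only a bar 20 mm wide, top at 43 mm.
- cradle (a joint): Tilt of the rack's cradle (saddles and bar) on its pivot, 35 mm above the bench under the middle, in rad: 0 level (a light spring of 0.1 N m/rad holds it there when empty), positive with the blue end down, stops at +0.16 and -0.16. It tips to the side where the column's heavy end lies.
- slim_column: Bystander, loose, to be left alone: thinner column 122 mm long lying on the bench, steel tube 12 mm in diameter with 20 mm square brass ends. Origin mid-length on its axis, 10 mm above the bench, x along it. An amber and a clear bottle, up to 150 mm tall, stand beyond the work at about x = 0.79 m.
Not all that is in view belongs to the job. What is meant by the column is not black or red, and is the smaller of those in its own colour.

How it is judged:
By the outcome, as a careful person would: the job done as asked, in the order asked, and still so for the second after the job is handed in, with the robot touching nothing.
It also fails if it takes over 45 s, if anything falls off the work surface, if the arm or the gripper's body presses on something with over 40 N, if the wrist force passes 120 N, or if a joint passes its speed limit or range.

## Robot

A 6-joint arm with a two-finger parallel gripper is mounted at the origin on the work surface. World frame = base frame: x ahead of the robot, y to its left, z up, the work surface at z = 0. Lengths are in m, angles in rad, forces in N, time in s.
With the tool pointing down it reaches from about 0.35 to 0.775 m from the base axis. Payload 7.3 kg.
Tool frame: the origin (TCP) lies midway between the tips of the shut fingers; the grasp point (between the pads) lies 19 mm behind it; z points along the fingers, y is the direction in which the jaws open and shut (so a half turn about z gives the same grasp; the last joint's range is limited). The gripper opens to 92 mm and grips with 3 to 60 N. Pads are 19 mm wide; open, the fingers measure 130 mm over their backs; the gripper's body (75 mm by 190 mm) begins 47 mm behind the grasp point.
Start: joints at [1.048, 0.342, 1.524, -0, 1.275, -0.146], TCP at [0.193, 0.488, 0.227] pointing down, gripper open.
Joint ranges: [-2.53, 2.53], [-0.77, 2.02], [0.04, 2.7], [-1, 4.14], [0.28, 2.66], [-3.11, 3.11]. Speed limits (rad/s): [2.57, 2.57, 3.14, 3.14, 3.14, 3.14].

## Interface

Orientations are given as [roll, pitch, yaw] about the fixed x, y, z axes, in that order (R = Rz(yaw) Ry(pitch) Rx(roll)).
In Python, from cell import status, eyes, job gives the robot as it stands.
- The arm moves only by the tool jog_arm, never from a script. Its argument "series" is a list of rows, each a list of 3 entries, a list of its own where there are three numbers: the gripper command: -1 is shut, 1 is fully open, values between are in proportion, then the shift along the tool's x, y, z in m, then the turn, a rotation vector about the tool's x, y, z in rad. In form: [[grip, [x, y, z], [ax, ay, az]], ...]. A call has 1 to 12 rows; each row is the pose to reach, as a shift and turn from the pose commanded when the call began, along the tool's axes at that moment; what a row does not reach only later rows make up. A row lasts 1/12 s, in which the tool goes at most 41.7 mm and 7.16 degrees, less where a joint would pass 70% of its speed; a pose out of reach is approached as far as the arm can. A call with a gripper value outside its range is refused whole. The fingers move at their own pace and stop on an object; "squeeze" is the grip in N (left out, the last holds). Time passes only in rows, so rows that repeat a pose let the fingers close. It gives the time, the measured TCP pose, the force and the opening at its end, in the units of the state.
- status.observe(): the state, without advancing time (a new reading comes with each control period).
- eyes.read_camera(name): name is "side" or "top"; returns a dict with "img" (400x640x3 uint8, red, green, blue), "range_z" (400x640 float32, m along the optical axis (not along the pixel's ray), 0 where there is no reading), "camera_matrix" (3x3 intrinsics, pixels), "T" (4x4, takes a point from camera to world coordinates). Camera axes: x right, y down, z forward; pixel columns grow to the right and rows downward; lengths in m; the calibration is good to about 2 mm. A picture is of the moment at which its call begins.
- job.hand_in(): hands the job in, once; it reports no verdict.
The state is a dict: "time": time; "qpos": joint angles; "qvel": joint speeds; "joint_efforts": joint torques, N m; "tool_pos": TCP position; "tool_rot": TCP orientation; "contact_force": force on the tool from outside, world axes, zero at the start; "torque": the same for the moment, N m; "opening": finger opening in m.
Only numpy, scipy, OpenCV 4.12 (cv2) and the standard library are available. Lean on these libraries where they do the work, as an engineer would, in place of code of your own. Each camera call takes 0.05 s, during which the arm holds its last target.

## Working session

There is one attempt and no reset: what is moved stays moved. The work goes in short steps, Python scripts to look and compute and a tool call to move; the robot and the scene stay as the last step left them, time stands still between calls to the robot, and variables do not carry over. Pictures are saved under pics/ and viewed, and the job is handed in when it is done.

Besides the shell and the picture viewer there is one more tool, called after "Emit:" as name(argument=value, ...) on one line, values as JSON. jog_arm: Moves the arm, as the interface text tells. Its arguments: {"type":"object","properties":{"series":{"type":"array","items":{"type":"array"}},"squeeze":{"type":"number"}},"required":["series"]}

```bash
mkdir -p pics; ls; python3 - <<'E'
from cell import status, eyes
import cv2,numpy as np
s=status.observe();print(s)
for n in("top","side"):
    c=eyes.read_camera(n);cv2.imwrite(f"pics/{n}0.png",c["img"][:,:,::-1]);np.savez(f"{n}0.npz",**c)
    print(n,c["camera_matrix"],c["T"])
E
```

```text
pics
{'time': 0.0, 'qpos': array([ 1.04797278e+00,  3.42704213e-01,  1.52501940e+00,  1.73565320e-05,
        1.27537375e+00, -1.45949325e-01]), 'qvel': array([ 0.00055275, -0.00125185, -0.00063119, -0.00040999,  0.00036751,
       -0.00063805]), 'joint_efforts': array([ 1.11360721e-03, -4.31242275e+01, -2.44226611e+01,  7.17166322e-02,
        5.59272291e-02, -1.44762357e-04]), 'tool_pos': array([0.19295598, 0.48782478, 0.22605373]), 'tool_rot': array([-3.14010636e+00, -2.35252876e-04,  2.76471319e+00]), 'contact_force': array([-0.65760807, -0.03682167,  0.9637725 ]), 'torque': array([0.00091161, 0.00669879, 0.01870462]), 'opening': 0.09197057581196975}
top [[412.65888367   0.         321.18716283]
 [  0.         412.65888367 203.93160604]
 [  0.           0.           1.        ]] [[-0.02728578 -0.98561898  0.16676542  0.35947418]
 [-0.99950973  0.02946292  0.01059461 -0.01846393]
 [-0.01535564 -0.16639457 -0.98593968  0.9673555 ]
 [ 0.          0.          0.          1.        ]]
side [[438.23758718   0.         319.19240287]
 [  0.         438.23758718 198.80579297]
 [  0.           0.           1.        ]] [[ 0.95876286 -0.20442272  0.19744655  0.31465377]
 [-0.28397984 -0.66127161  0.69431643 -0.73192016]
 [-0.01136826 -0.72175564 -0.69205459  0.78232458]
 [ 0.          0.          0.          1.        ]]
```

View pics/top0.png

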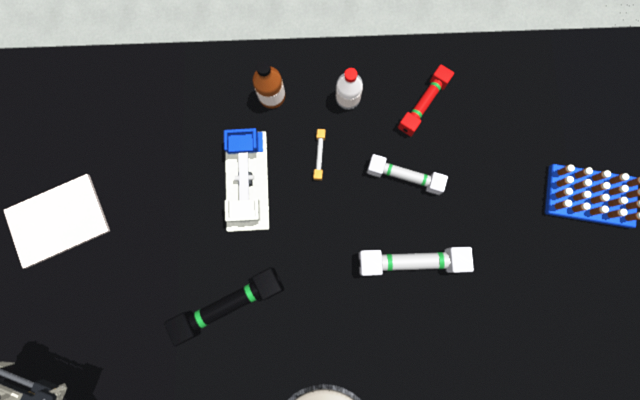

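View pics/side0.png

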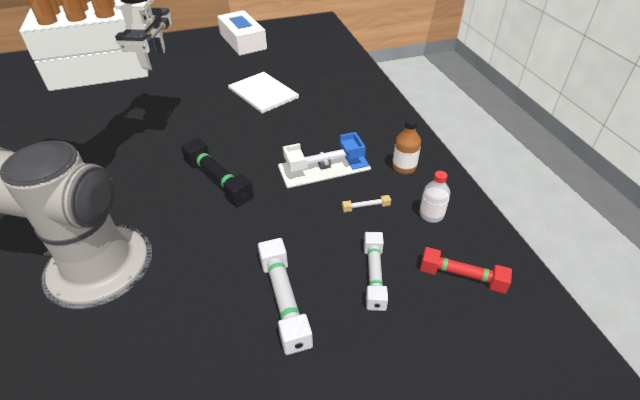

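The top view shows two steel columns with green bands. The smaller one is at about (407,174) and the larger, a decoy, at (415,262). The rack is at (245,180) with its blue end at the top (+x). The slim column is at (320,154).

```bash
cat > h.py <<'E'
import numpy as np,cv2
def pts(c):
    K=c["camera_matrix"];T=c["T"];z=c["range_z"]
    v,u=np.mgrid[0:400,0:640]
    P=np.stack([(u-K[0,2])/K[0,0]*z,(v-K[1,2])/K[1,1]*z,z],-1)
    W=P@T[:3,:3].T+T[:3,3]; W[z==0]=np.nan
    return W
def ray(c,uv,h):
    K=c["camera_matrix"];T=c["T"]
    d=T[:3,:3]@np.linalg.solve(K,[uv[0],uv[1],1]); o=T[:3,3]
    return o+d*(h-o[2])/d[2]
E
python3 - <<'E'
import numpy as np,cv2
from h import *
for n in("top","side"):
    c=np.load(f"{n}0.npz");W=pts(c);img=c["img"].astype(int)
    hsv=cv2.cvtColor(c["img"],cv2.COLOR_RGB2HSV)
    def rep(name,m,box,zlo,zhi):
        u0,v0,u1,v1=box
        mm=np.zeros((400,640),bool);mm[v0:v1,u0:u1]=1
        mm&=m&(W[...,2]>zlo)&(W[...,2]<zhi)
        P=W[mm]; 
        if len(P)<5: print(n,name,'few',len(P));return
        r=cv2.minAreaRect((P[:,:2]*1000).astype(np.float32))
        print(n,name,len(P),'rect',np.round(r[0],1),np.round(r[1],1),round(r[2],1),'z',np.round(np.percentile(P[:,2],[5,50,95]),4),'mean',np.round(P.mean(0),4))
    br=hsv[...,2]>90; any_=br|True
    white=br&(hsv[...,1]<60); blue=(hsv[...,0]>100)&(hsv[...,0]<130)&(hsv[...,1]>150)
    green=(hsv[...,0]>45)&(hsv[...,0]<85)&(hsv[...,1]>120)
    if n=="top":
        cb=(360,148,455,200);rb=(215,120,280,235);sb=(308,125,332,183);bb=(355,240,480,280)
    else:
        cb=(355,228,395,312);rb=(270,125,375,190);sb=(338,192,396,214);bb=(250,235,320,355)
    rep('col',any_,cb,.012,.05); rep('coltop',any_,cb,.036,.05);
    rep('big',any_,bb,.012,.08)
    g=np.zeros((400,640),np.uint8);g[cb[1]:cb[3],cb[0]:cb[2]]=green[cb[1]:cb[3],cb[0]:cb[2]]
    k,l,st,ce=cv2.connectedComponentsWithStats(g)
    for i in range(1,k):
        if st[i,4]>4: print('band',ce[i],st[i,4],np.round(np.nanmean(W[l==i],0),4))
    rep('rackbase',any_,rb,.004,.02); rep('blue',blue,rb,.02,.09); rep('white hi',white,rb,.045,.09)
    rep('slim',any_,sb,.006,.03); rep('rack hi blue',blue,rb,.066,.09);rep('rack hi white',white,rb,.066,.09)
E
```

```text
top col 1124 rect [ 585.2 -209.5] [180.9  41.4] 70.9 z [0.0227 0.0336 0.0414] mean [ 0.5822 -0.2101  0.0336]
top coltop 486 rect [ 584.7 -210.2] [179.4  40. ] 71.4 z [0.0368 0.0395 0.0423] mean [ 0.5842 -0.2107  0.0395]
top big 2227 rect [ 383.1 -213.5] [ 54.4 247.4] 0.3 z [0.0331 0.0461 0.0557] mean [ 0.3825 -0.2143  0.0465]
band [389.06896552 169.17241379] 29 [ 0.596  -0.1692  0.0275]
band [424.03703704 179.74074074] 27 [ 0.5683 -0.2489  0.0272]
top rackbase 2191 rect [593.1 167.2] [281.2 150.2] 2.1 z [0.0049 0.008  0.0112] mean [0.5767 0.1611 0.0081]
top blue 772 rect [667.3 171.1] [47.7 73.2] 1.9 z [0.0507 0.0581 0.0743] mean [0.6667 0.1707 0.061 ]
top white hi 774 rect [561.5 168.1] [159.3  72.1] 1.7 z [0.0462 0.0577 0.074 ] mean [0.5098 0.1667 0.0605]
top slim 325 rect [642.7  -7.4] [ 19.9 120.8] 84.5 z [0.0111 0.0173 0.0216] mean [ 0.6421 -0.0075  0.017 ]
top rack hi blue 216 rect [667.5 171.3] [46.6 73.3] 1.2 z [0.0685 0.0726 0.0756] mean [0.6754 0.1705 0.0722]
top rack hi white 221 rect [504.7 166.5] [45.5 72.3] 1.5 z [0.0685 0.0725 0.0752] mean [0.4978 0.1652 0.0722]
side c
[... 334 characters left out ...]
.57142857 282.        ] 7 [ 0.5633 -0.2496  0.0324]
side rackbase 1939 rect [596.6 222.6] [296.4 318.4] 72.6 z [0.0042 0.0094 0.0138] mean [0.5863 0.1725 0.0089]
side blue 487 rect [667.  169.2] [47.5 79.4] 1.5 z [0.0496 0.0614 0.0758] mean [0.666  0.1666 0.0631]
side white hi 584 rect [560.3 171.5] [163.   78.2] 5.7 z [0.0456 0.0596 0.0755] mean [0.5197 0.1624 0.0604]
side slim 329 rect [645.5   0.7] [ 65.5 121.6] 73.7 z [0.0086 0.0173 0.0236] mean [ 0.6418 -0.0116  0.0168]
side rack hi blue 176 rect [667.4 170.3] [47.5 76.9] 0.8 z [0.0667 0.0735 0.0768] mean [0.6716 0.1682 0.0724]
side rack hi white 185 rect [505.1 165.8] [46.5 77.5] 1.2 z [0.067  0.0733 0.0766] mean [0.501  0.1626 0.0726]
```

```bash
python3 - <<'E'
import cv2
a=cv2.imread("pics/top0.png")[110:250,200:460];cv2.imwrite("pics/topc.png",cv2.resize(a,None,fx=3,fy=3,interpolation=2))
a=cv2.imread("pics/side0.png")[120:320,265:405];cv2.imwrite("pics/sidec.png",cv2.resize(a,None,fx=3,fy=3,interpolation=2))
E
```

```text
(no output)
```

View pics/topc.png

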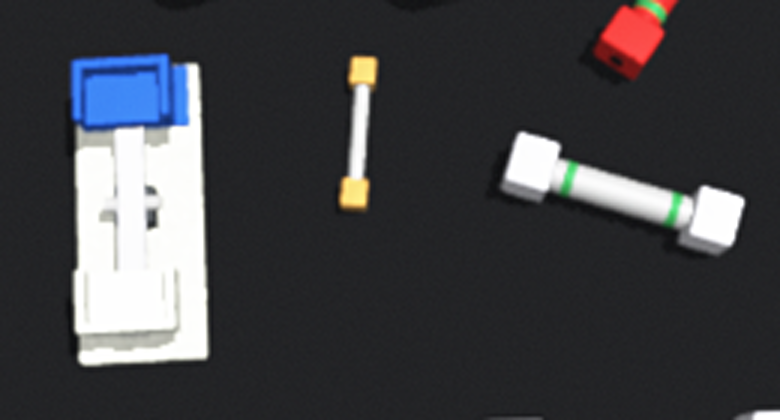

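View pics/sidec.png

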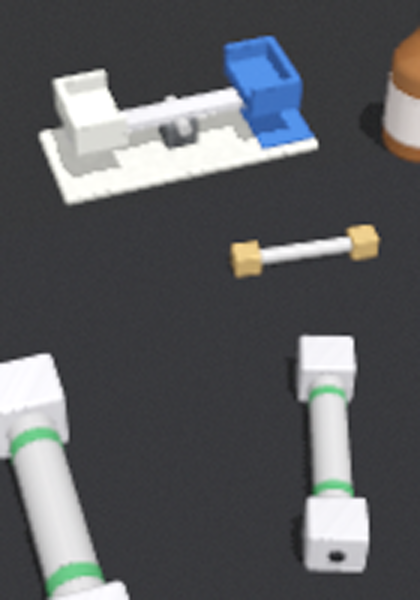

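The column is 180 x 40 mm with its centre at (0.5845,-0.211) and its axis at 71°. The rack is centred at (0.586,0.168) at about 1.5°, with its blue end towards +x. All of these match the given sizes, so I'll move above the column.

```bash
cat >> h.py <<'E'
from scipy.spatial.transform import Rotation as Ro
def go(p,yaw,dip=0.0):
    # target TCP p, tool-x heading yaw, dip = tool x axis pointing down by dip
    from cell import status
    s=status.observe()
    R0=Ro.from_euler('xyz',s["tool_rot"]); R1=Ro.from_euler('xyz',[np.pi,dip,yaw])
    print('t',s['time'],'pos',s['tool_pos'].round(4),'rot',s['tool_rot'].round(4),'F',s['contact_force'].round(2),'M',s['torque'].round(3),'op',round(s['opening'],4),'q',s['qpos'].round(3))
    print('shift',R0.inv().apply(np.array(p)-s['tool_pos']).round(4),'turn',(R0.inv()*R1).as_rotvec().round(4))
E
python3 -c "
from h import *
go([.5845,-.211,.18],1.239)"
```

```text
t 0.1 pos [0.193  0.4879 0.2261] rot [-3.1402e+00 -2.0000e-04  2.7648e+00] F [-0.88  0.39 -0.11] M [-0.016 -0.008  0.001] op 0.092 q [ 1.048  0.343  1.525 -0.     1.275 -0.146]
shift [-0.6212 -0.5057  0.0467] turn [-1.3000e-03  9.0000e-04  1.5258e+00]
```

Emit:
jog_arm(series=[[1,[-0.621,-0.506,0.02],[0,0,1.526]],[1,[-0.621,-0.506,0.02],[0,0,1.526]],[1,[-0.621,-0.506,0.02],[0,0,1.526]],[1,[-0.621,-0.506,0.02],[0,0,1.526]],[1,[-0.621,-0.506,0.02],[0,0,1.526]],[1,[-0.621,-0.506,0.02],[0,0,1.526]],[1,[-0.621,-0.506,0.02],[0,0,1.526]],[1,[-0.621,-0.506,0.02],[0,0,1.526]],[1,[-0.621,-0.506,0.02],[0,0,1.526]],[1,[-0.621,-0.506,0.02],[0,0,1.526]],[1,[-0.621,-0.506,0.02],[0,0,1.526]],[1,[-0.621,-0.506,0.02],[0,0,1.526]]])

```text
time: 1.1
tool_pos: [0.4377, 0.05, 0.2141]
tool_rot: [-3.141, -0.0, 1.258]
contact_force: [1.8, 0.2, -0.2]
opening: 0.0917
```

```bash
python3 -c "
from h import *
go([.5845,-.211,.18],1.239)"
```

```text
t 1.1 pos [0.4377 0.05   0.2141] rot [-3.1414e+00 -2.0000e-04  1.2584e+00] F [ 1.84  0.17 -0.17] M [-0.107  0.067  0.   ] op 0.0917 q [-0.061  0.199  1.76   0.     1.182  0.252]
shift [-0.2032  0.2199  0.034 ] turn [-0.0002 -0.0002  0.0194]
```

Emit:
jog_arm(series=[[1,[-0.203,0.22,0.06],[0,0,0.019]],[1,[-0.203,0.22,0.06],[0,0,0.019]],[1,[-0.203,0.22,0.06],[0,0,0.019]],[1,[-0.203,0.22,0.06],[0,0,0.019]],[1,[-0.203,0.22,0.06],[0,0,0.019]],[1,[-0.203,0.22,0.06],[0,0,0.019]],[1,[-0.203,0.22,0.06],[0,0,0.019]],[1,[-0.203,0.22,0.06],[0,0,0.019]],[1,[-0.203,0.22,0.06],[0,0,0.019]],[1,[-0.203,0.22,0.06],[0,0,0.019]],[1,[-0.203,0.22,0.06],[0,0,0.019]],[1,[-0.203,0.22,0.06],[0,0,0.019]]])

```text
time: 2.1
tool_pos: [0.5856, -0.2064, 0.1547]
tool_rot: [-3.141, -0.0, 1.247]
contact_force: [0.5, 1.5, -0.0]
opening: 0.0916
```

```bash
python3 - <<'E'
from h import *
from cell import eyes
go([.5845,-.211,.004],1.239)
for n in("top","side"):
    c=eyes.read_camera(n);cv2.imwrite(f"pics/{n}1.png",c["img"][:,:,::-1])
go([.5845,-.211,.004],1.239)
E
```

```text
t 2.1 pos [ 0.5856 -0.2064  0.1547] rot [-3.1415e+00 -3.0000e-04  1.2472e+00] F [ 0.52  1.55 -0.  ] M [-0.103  0.083 -0.066] op 0.0916 q [-0.462  0.577  1.346  0.     1.219 -0.139]
shift [-0.0047  0.0004  0.1507] turn [-0.0001 -0.0003  0.0082]
t 2.2 pos [ 0.5858 -0.2066  0.155 ] rot [ 3.1410e+00 -1.0000e-04  1.2473e+00] F [ 0.    0.64 -0.17] M [-0.065  0.058  0.023] op 0.0917 q [-0.462  0.576  1.346  0.     1.219 -0.139]
shift [-4.60e-03  1.00e-04  1.51e-01] turn [ 0.0006 -0.0001  0.0083]
```

View pics/side1.png

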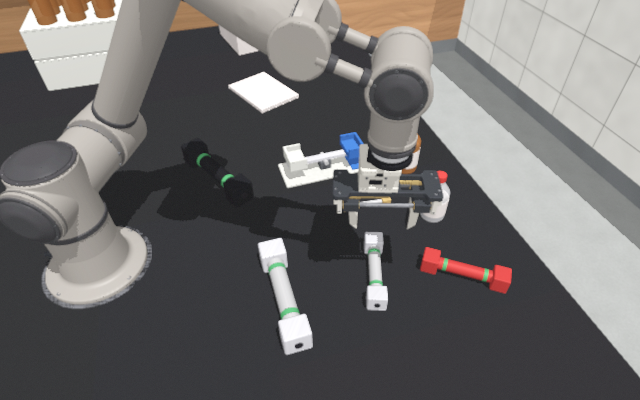

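The tool is above the column and aligned, with nothing in the way. Going down.

Emit:
jog_arm(series=[[1,[-0.0046,0,0.025],[0,0,0.008]],[1,[-0.0046,0,0.05],[0,0,0.008]],[1,[-0.0046,0,0.075],[0,0,0.008]],[1,[-0.0046,0,0.095],[0,0,0.008]],[1,[-0.0046,0,0.11],[0,0,0.008]],[1,[-0.0046,0,0.122],[0,0,0.008]],[1,[-0.0046,0,0.132],[0,0,0.008]],[1,[-0.0046,0,0.14],[0,0,0.008]],[1,[-0.0046,0,0.146],[0,0,0.008]],[1,[-0.0046,0,0.15],[0,0,0.008]],[1,[-0.0046,0,0.15],[0,0,0.008]],[1,[-0.0046,0,0.15],[0,0,0.008]]])

```text
time: 3.2
tool_pos: [0.5847, -0.2123, 0.0046]
tool_rot: [3.141, 0.0, 1.238]
contact_force: [-1.0, -0.7, -0.1]
opening: 0.0915
```

```bash
python3 - <<'E'
from h import *
go([.5845,-.211,.004],1.239)
E
```

```text
t 3.2 pos [ 0.5847 -0.2123  0.0046] rot [3.141  0.     1.2379] F [-0.98 -0.66 -0.13] M [-0.084  0.057  0.004] op 0.0915 q [-0.471  0.753  1.479  0.     0.909 -0.139]
shift [ 0.0011 -0.0006  0.0006] turn [ 0.0006  0.     -0.0011]
```

Now I'll close on the tube.

Emit:
jog_arm(series=[[-1,[0.001,0,0],[0,0,0]],[-1,[0.001,0,0],[0,0,0]],[-1,[0.001,0,0],[0,0,0]],[-1,[0.001,0,0],[0,0,0]],[-1,[0.001,0,0],[0,0,0]],[-1,[0.001,0,0],[0,0,0]],[-1,[0.001,0,0],[0,0,0]],[-1,[0.001,0,0],[0,0,0]],[-1,[0.001,0,0],[0,0,0]],[-1,[0.001,0,0],[0,0,0]],[-1,[0.001,0,0],[0,0,0]],[-1,[0.001,0,0],[0,0,0]]], squeeze=40)

```text
time: 4.2
tool_pos: [0.5839, -0.2108, 0.0041]
tool_rot: [-3.139, -0.0, 1.238]
contact_force: [-4.4, 1.5, 3.3]
opening: 0.0252
```

```bash
python3 - <<'E'
from h import *
from cell import eyes
go([.5845,-.211,.004],1.239)
for n in("top","side"):
    c=eyes.read_camera(n);cv2.imwrite(f"pics/{n}2.png",c["img"][:,:,::-1])
go([.5845,-.211,.004],1.239)
E
```

```text
t 4.2 pos [ 0.5839 -0.2108  0.0041] rot [-3.1395e+00 -2.0000e-04  1.2379e+00] F [-4.41  1.47  3.34] M [ 0.166  0.867 -0.014] op 0.0252 q [-0.47   0.753  1.48  -0.     0.91  -0.137]
shift [0.     0.0006 0.0001] turn [-0.0021 -0.0002 -0.0011]
t 4.3 pos [ 0.584  -0.2109  0.0041] rot [-3.1396e+00 -2.0000e-04  1.2379e+00] F [-4.06  2.52  3.16] M [0.246 1.032 0.002] op 0.0247 q [-0.47   0.753  1.48  -0.     0.91  -0.137]
shift [0.     0.0005 0.0001] turn [-0.002  -0.0002 -0.0011]
```

View pics/side2.png

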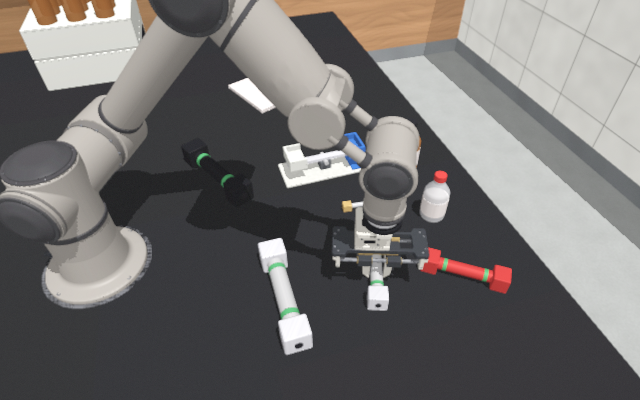

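The tube is held at 25 mm opening, close to its 26 mm. I'll lift slowly and then let it settle.

Emit:
jog_arm(series=[[-1,[0,0,-0.005],[0,0,0]],[-1,[0,0,-0.012],[0,0,0]],[-1,[0,0,-0.022],[0,0,0]],[-1,[0,0,-0.034],[0,0,0]],[-1,[0,0,-0.046],[0,0,0]],[-1,[0,0,-0.058],[0,0,0]],[-1,[0,0,-0.068],[0,0,0]],[-1,[0,0,-0.075],[0,0,0]],[-1,[0,0,-0.08],[0,0,0]],[-1,[0,0,-0.08],[0,0,0]],[-1,[0,0,-0.08],[0,0,0]],[-1,[0,0,-0.08],[0,0,0]]])

```text
time: 5.3
tool_pos: [0.5843, -0.211, 0.0835]
tool_rot: [-3.14, -0.0, 1.238]
contact_force: [-0.7, 0.2, -4.1]
opening: 0.0251
```

Emit:
jog_arm(series=[[-1,[0,0,0],[0,0,0]],[-1,[0,0,0],[0,0,0]],[-1,[0,0,0],[0,0,0]],[-1,[0,0,0],[0,0,0]],[-1,[0,0,0],[0,0,0]],[-1,[0,0,0],[0,0,0]]])

```text
time: 5.8
tool_pos: [0.5847, -0.2112, 0.0841]
tool_rot: [-3.141, -0.0, 1.238]
contact_force: [-0.1, 0.1, -3.9]
opening: 0.025
```

```bash
python3 - <<'E'
from h import *
from cell import eyes,status
for i in range(3):
  for n in("top","side"):
    c=eyes.read_camera(n);cv2.imwrite(f"pics/{n}3.png",c["img"][:,:,::-1]);np.savez(f"{n}3.npz",**c)
    s=status.observe();M=s['torque'];R=Ro.from_euler('xyz',s['tool_rot']);print(s['contact_force'].round(2),M.round(3),'tool frame',R.inv().apply(M).round(3))
go([.5845,-.211,.084],1.239)
E
```

```text
[-0.32 -0.06 -4.15] [0.016 0.052 0.028] tool frame [ 0.054 -0.002 -0.028]
[-0.34  0.24 -4.4 ] [ 0.022  0.076 -0.016] tool frame [ 0.079 -0.004  0.016]
[ 0.5   0.17 -4.3 ] [ 0.048  0.089 -0.011] tool frame [0.1   0.016 0.011]
[ 1.08 -0.69 -3.81] [-0.03  -0.012 -0.011] tool frame [-0.021 -0.024  0.011]
[ 0.36 -0.23 -4.1 ] [ 0.004  0.048 -0.056] tool frame [ 0.046 -0.012  0.056]
[-0.5  -0.23 -4.73] [-0.007  0.011  0.02 ] tool frame [ 0.008 -0.01  -0.02 ]
t 6.1 pos [ 0.5848 -0.2112  0.0842] rot [ 3.1416e+00 -1.0000e-04  1.2378e+00] F [-0.5  -0.23 -4.73] M [-0.007  0.011  0.02 ] op 0.025 q [-0.47   0.651  1.422  0.     1.069 -0.137]
shift [ 0.0001 -0.0003  0.0002] turn [ 0.     -0.0001 -0.0012]
```

View pics/side3.png

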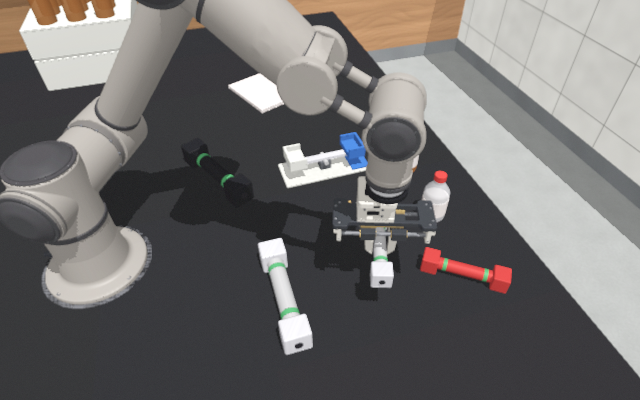

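The wrist moment is ambiguous: about zero now, against a drifting baseline of −0.1 before the lift. The change hints that the −x (camera-side) end is heavy. I'll check by loosening the grip to 6 N briefly and watching for the droop.

Emit:
jog_arm(series=[[-1,[0,0,0],[0,0,0]],[-1,[0,0,0],[0,0,0]],[-1,[0,0,0],[0,0,0]]], squeeze=6)

```text
time: 6.35
tool_pos: [0.5847, -0.211, 0.0841]
tool_rot: [-3.141, -0.0, 1.238]
contact_force: [1.1, 0.2, -4.8]
opening: 0.0256
```

```bash
cat > tilt.py <<'E'
import sys
from h import *
from cell import eyes,status
t=sys.argv[1]
for n in("top","side"):
    c=eyes.read_camera(n);cv2.imwrite(f"pics/{n}{t}.png",c["img"][:,:,::-1]);np.savez(f"{n}{t}.npz",**c)
    W=pts(c);hsv=cv2.cvtColor(c["img"],cv2.COLOR_RGB2HSV);s=status.observe()
    R=Ro.from_euler('xyz',s['tool_rot']);g=s['tool_pos']-R.apply([0,0,.019])
    L=(W-g)@R.as_matrix()
    m=(abs(L[...,0])<.11)&(abs(L[...,0])>.04)&(abs(L[...,1])<.035)&(abs(L[...,2])<.06)&(hsv[...,1]<70)&(hsv[...,2]>110)&(W[...,2]>.012)
    for sg in(1,-1):
        mm=m&(np.sign(L[...,0])==sg)&(abs(L[...,0])>.056)
        print(n,sg,mm.sum(),np.nanpercentile(L[mm],[2,50,98],axis=0).round(4).tolist() if mm.sum()>5 else '')
go(g,0)
E
python3 - <<'E'
E
python3 tilt.py 4
```

```text
top 1 196 [[0.0596, -0.0174, -0.0597], [0.0711, -0.0038, -0.0498], [0.0805, 0.0211, -0.0309]]
top -1 0 
side 1 0 
side -1 214 [[-0.0717, -0.0168, 0.0411], [-0.0635, 0.0026, 0.0514], [-0.0567, 0.0209, 0.0594]]
t 6.45 pos [ 0.5847 -0.2112  0.0841] rot [-3.1414e+00 -1.0000e-04  1.2379e+00] F [ 1.06 -0.19 -3.96] M [-0.036  0.081 -0.01 ] op 0.0256 q [-0.47   0.651  1.422  0.     1.069 -0.137]
shift [ 0.     0.    -0.019] turn [-2.0000e-04  0.0000e+00  1.2379e+00]
```

View pics/side4.png

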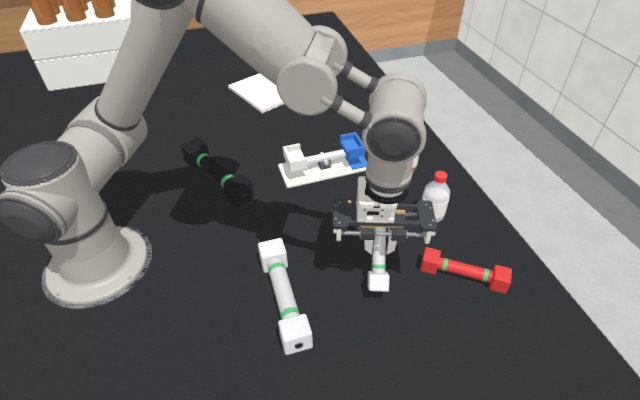

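The side view at (378,281) shows the camera-side end, tool −x, drooping about 35–40° with the other end up. So −x is the heavy end, which agrees with the moment change. I'll firm the grip and lower it so the bench levels the column.

Emit:
jog_arm(series=[[-1,[0,0,0],[0,0,0]],[-1,[0,0,0],[0,0,0]],[-1,[0,0,0.006],[0,0,0]],[-1,[0,0,0.012],[0,0,0]],[-1,[0,0,0.018],[0,0,0]],[-1,[0,0,0.024],[0,0,0]],[-1,[0,0,0.03],[0,0,0]],[-1,[0,0,0.036],[0,0,0]],[-1,[0,0,0.042],[0,0,0]],[-1,[0,0,0.048],[0,0,0]],[-1,[0,0,0.054],[0,0,0]],[-1,[0,0,0.06],[0,0,0]]], squeeze=15)

```text
time: 7.45
tool_pos: [0.5845, -0.2112, 0.0233]
tool_rot: [-3.141, 0.0, 1.238]
contact_force: [1.0, 2.0, -1.6]
opening: 0.0253
```

Emit:
jog_arm(series=[[-1,[0,0,0.003],[0,0,0]],[-1,[0,0,0.006],[0,0,0]],[-1,[0,0,0.009],[0,0,0]],[-1,[0,0,0.012],[0,0,0]],[-1,[0,0,0.014],[0,0,0]],[-1,[0,0,0.016],[0,0,0]],[-1,[0,0,0.018],[0,0,0]],[-1,[0,0,0.02],[0,0,0]],[-1,[0,0,0.02],[0,0,0]]])

```text
time: 8.2
tool_pos: [0.5842, -0.2119, 0.0069]
tool_rot: [-3.141, 0.001, 1.238]
contact_force: [-9.3, 2.9, 19.2]
opening: 0.0254
```

```bash
python3 tilt.py 5
```

```text
top 1 339 [[0.0654, -0.0172, -0.0172], [0.0889, -0.001, -0.0129], [0.1081, 0.0212, 0.0113]]
top -1 0 
side 1 0 
side -1 292 [[-0.0736, -0.017, -0.018], [-0.0705, 0.0019, -0.0125], [-0.0568, 0.022, 0.0133]]
t 8.3 pos [ 0.5841 -0.2119  0.0068] rot [-3.1414e+00  1.1000e-03  1.2379e+00] F [-8.68  2.78 19.02] M [0.301 1.62  0.014] op 0.0256 q [-4.710e-01  7.490e-01  1.479e+00 -1.000e-03  9.140e-01 -1.370e-01]
shift [-0.    -0.    -0.019] turn [5.0000e-04 1.1000e-03 1.2379e+00]
```

View pics/side5.png

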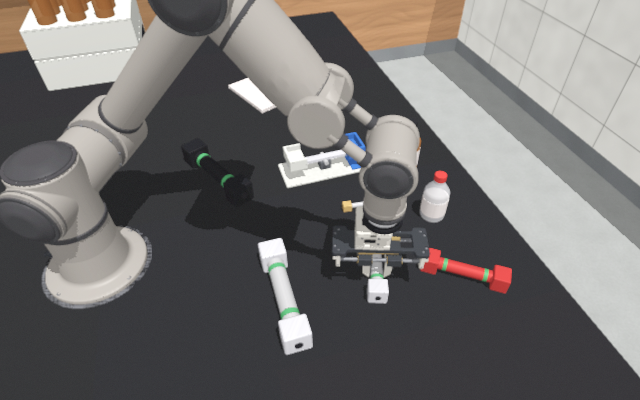

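The column is level again, but it slid about 17 mm through the pads: its ends are at +0.108 and −0.074 in the tool frame. I'll open, shift 17 mm along tool x, and grip the middle again.

Emit:
jog_arm(series=[[-1,[0,0,-0.001],[0,0,0]],[0.3,[0,0,-0.001],[0,0,0]],[0.3,[0,0,-0.001],[0,0,0]],[0.3,[0,0,-0.001],[0,0,0]],[0.3,[0,0,-0.001],[0,0,0]],[0.3,[0,0,-0.001],[0,0,0]],[0.3,[0.004,0,-0.001],[0,0,0]],[0.3,[0.009,0,-0.001],[0,0,0]],[0.3,[0.014,0,-0.001],[0,0,0]],[0.3,[0.017,0,0],[0,0,0]],[0.3,[0.017,0,0],[0,0,0]],[0.3,[0.017,0,0],[0,0,0]]])

```text
time: 9.3
tool_pos: [0.5904, -0.1947, 0.0041]
tool_rot: [-3.141, -0.0, 1.239]
contact_force: [-0.4, -0.2, -0.7]
opening: 0.0598
```

```bash
python3 tilt.py 6
```

```text
top 1 254 [[0.061, -0.0177, -0.0198], [0.0759, -0.0006, -0.0162], [0.0904, 0.0214, 0.0076]]
top -1 0 
side 1 0 
side -1 425 [[-0.0912, -0.0175, -0.0211], [-0.0829, 0.0018, -0.0175], [-0.0595, 0.0214, 0.0096]]
t 9.4 pos [ 0.5904 -0.1951  0.0042] rot [ 3.1416 -0.      1.2379] F [-0.94 -0.2   0.82] M [-0.086  0.068 -0.016] op 0.0595 q [-0.442  0.753  1.48   0.     0.909 -0.11 ]
shift [-0.    -0.    -0.019] turn [ 0.0000e+00 -1.0000e-04  1.2379e+00]
```

It's centred now (+0.090/−0.091). Grip at 45 N and lift.

Emit:
jog_arm(series=[[-1,[0,0,0],[0,0,0]],[-1,[0,0,0],[0,0,0]],[-1,[0,0,0],[0,0,0]],[-1,[0,0,0],[0,0,0]],[-1,[0,0,0],[0,0,0]],[-1,[0,0,0],[0,0,0]],[-1,[0,0,0],[0,0,0]],[-1,[0,0,0],[0,0,0]],[-1,[0,0,-0.004],[0,0,0]],[-1,[0,0,-0.01],[0,0,0]],[-1,[0,0,-0.018],[0,0,0]],[-1,[0,0,-0.028],[0,0,0]]], squeeze=45)

```text
time: 10.4
tool_pos: [0.5899, -0.1949, 0.0324]
tool_rot: [-3.14, -0.0, 1.238]
contact_force: [0.4, -0.1, -4.1]
opening: 0.0248
```

Emit:
jog_arm(series=[[-1,[0,0,-0.015],[0,0,0]],[-1,[0,0,-0.03],[0,0,0]],[-1,[0,0,-0.05],[0,0,0]],[-1,[0,0,-0.07],[0,0,0]],[-1,[0,0,-0.09],[0,0,0]],[-1,[0,0,-0.11],[0,0,0]],[-1,[0,0,-0.125],[0,0,0]],[-1,[0,0,-0.135],[0,0,0]],[-1,[0,0,-0.14],[0,0,0]],[-1,[0,0,-0.14],[0,0,0]],[-1,[0,0,-0.14],[0,0,0]],[-1,[0,0,-0.14],[0,0,0]]])

```text
time: 11.4
tool_pos: [0.5897, -0.1949, 0.171]
tool_rot: [-3.139, -0.0, 1.238]
contact_force: [-0.2, -1.0, -3.8]
opening: 0.0249
```

```bash
python3 tilt.py 7; python3 -c "
from h import *
go([.586,.168,.18],3.168)"
```

```text
top 1 402 [[0.061, -0.0175, -0.0199], [0.0759, -0.0028, -0.0171], [0.0905, 0.0211, 0.0159]]
top -1 0 
side 1 8 [[0.0562, 0.0172, -0.0016], [0.0564, 0.0196, 0.0027], [0.0574, 0.0218, 0.0073]]
side -1 620 [[-0.0915, -0.0174, -0.0189], [-0.0873, 0.0012, -0.015], [-0.0598, 0.0214, 0.018]]
t 11.5 pos [ 0.5899 -0.1949  0.171 ] rot [-3.1394e+00 -4.0000e-04  1.2377e+00] F [ 0.16 -0.55 -4.73] M [-0.014  0.085  0.049] op 0.025 q [-0.443  0.564  1.321  0.     1.259 -0.11 ]
shift [ 0.     0.    -0.019] turn [-2.1000e-03  1.0000e-03  1.2377e+00]
t 11.5 pos [ 0.5899 -0.1949  0.171 ] rot [-3.1394e+00 -4.0000e-04  1.2377e+00] F [ 0.16 -0.55 -4.73] M [-0.014  0.085  0.049] op 0.025 q [-0.443  0.564  1.321  0.     1.259 -0.11 ]
shift [ 0.3417 -0.1223 -0.0086] turn [-1.1000e-03 -2.3000e-03 -1.9303e+00]
```

View pics/side7.png

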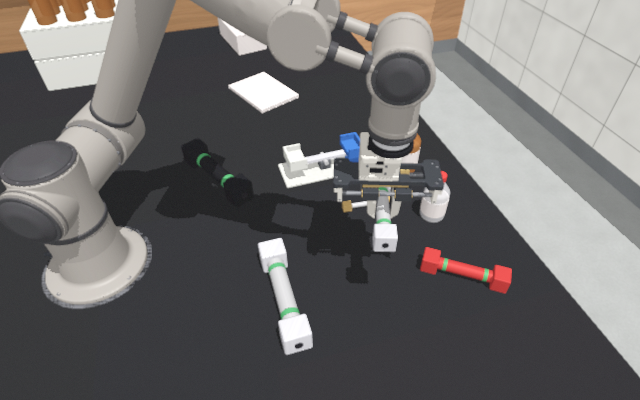

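It's level, with the moment about tool y back near −0.04 against −0.10 unloaded. That has the same sign as before and confirms −x is heavy. Now I'll carry it to above the rack, turning it so −x faces the blue saddle.

Emit:
jog_arm(series=[[-1,[0.02,-0.007,-0.01],[0,0,-0.11]],[-1,[0.045,-0.016,-0.01],[0,0,-0.23]],[-1,[0.07,-0.025,-0.01],[0,0,-0.35]],[-1,[0.095,-0.034,-0.01],[0,0,-0.47]],[-1,[0.12,-0.043,-0.01],[0,0,-0.59]],[-1,[0.145,-0.052,-0.01],[0,0,-0.71]],[-1,[0.17,-0.061,-0.01],[0,0,-0.83]],[-1,[0.195,-0.07,-0.01],[0,0,-0.95]],[-1,[0.22,-0.079,-0.01],[0,0,-1.07]],[-1,[0.245,-0.088,-0.01],[0,0,-1.19]],[-1,[0.265,-0.095,-0.01],[0,0,-1.31]],[-1,[0.28,-0.1,-0.01],[0,0,-1.4]]])

```text
time: 12.5
tool_pos: [0.5867, 0.1043, 0.1815]
tool_rot: [-3.141, -0.002, 2.645]
contact_force: [-0.0, -0.1, -3.5]
opening: 0.0247
```

```bash
python3 -c "
from h import *
go([.586,.168,.18],3.168)"
```

```text
t 12.5 pos [0.5867 0.1043 0.1815] rot [-3.1412e+00 -1.6000e-03  2.6452e+00] F [-0.03 -0.08 -3.51] M [ 0.036  0.073 -0.001] op 0.0247 q [ 4.700e-02  5.090e-01  1.387e+00  1.000e-03  1.247e+00 -1.028e+00]
shift [0.031  0.0557 0.0015] turn [ 1.000e-04 -1.600e-03 -5.228e-01]
```

Emit:
jog_arm(series=[[-1,[0.006,0.01,0],[0,0,-0.1]],[-1,[0.012,0.02,0],[0,0,-0.2]],[-1,[0.018,0.031,0],[0,0,-0.3]],[-1,[0.023,0.042,0],[0,0,-0.38]],[-1,[0.027,0.05,0],[0,0,-0.45]],[-1,[0.03,0.054,0],[0,0,-0.49]],[-1,[0.031,0.056,0],[0,0,-0.515]],[-1,[0.031,0.056,0],[0,0,-0.523]],[-1,[0.031,0.056,0],[0,0,-0.523]],[-1,[0.031,0.056,0],[0,0,-0.523]]])

```text
time: 13.33
tool_pos: [0.5872, 0.1657, 0.182]
tool_rot: [-3.141, -0.0, -3.124]
contact_force: [0.0, 0.1, -4.0]
opening: 0.025
```

```bash
python3 tilt.py 8; python3 -c "
from h import *
go([.586,.168,.063],3.168,-0.06)"
```

```text
top 1 128 [[0.0568, -0.0208, -0.0198], [0.0725, -0.0196, -0.0102], [0.0875, -0.0131, 0.0145]]
top -1 2 
side 1 322 [[0.0567, -0.0234, -0.0213], [0.074, -0.0189, -0.0102], [0.0876, 0.0151, 0.017]]
side -1 218 [[-0.0916, -0.0231, -0.0189], [-0.0776, -0.0201, -0.0016], [-0.058, 0.0111, 0.02]]
t 13.4333 pos [0.5873 0.1656 0.1822] rot [-3.1416e+00 -1.0000e-04 -3.1237e+00] F [-0.24  0.43 -4.4 ] M [0.031 0.091 0.027] op 0.025 q [ 0.149  0.533  1.343 -0.     1.265 -1.439]
shift [-0.     0.    -0.019] turn [ 2.0000e-04 -1.0000e-04 -3.1237e+00]
t 13.4333 pos [0.5873 0.1656 0.1822] rot [-3.1416e+00 -1.0000e-04 -3.1237e+00] F [-0.24  0.43 -4.4 ] M [0.031 0.091 0.027] op 0.025 q [ 0.149  0.533  1.343 -0.     1.265 -1.439]
shift [0.0012 0.0024 0.1192] turn [ 0.0002  0.0599 -0.0085]
```

View pics/side8.png

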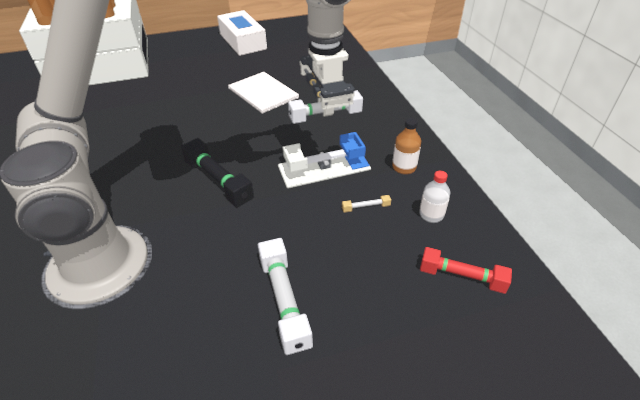

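View pics/top8.png

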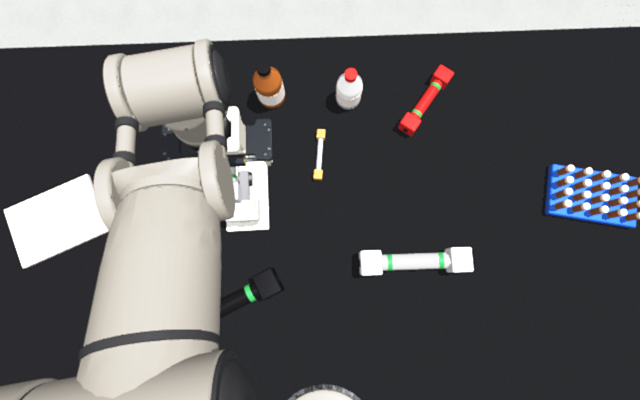

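The column is over the rack, level, with the heavy −x end on the blue (+x) side. I'll dip the blue end slightly so it touches first, and come down to just above the cheeks.

```bash
python3 -c "
from h import *
go([.5880,.168,.092],3.166,-0.08)"
```

```text
t 13.4333 pos [0.5873 0.1656 0.1822] rot [-3.1416e+00 -1.0000e-04 -3.1237e+00] F [-0.24  0.43 -4.4 ] M [0.031 0.091 0.027] op 0.025 q [ 0.149  0.533  1.343 -0.     1.265 -1.439]
shift [-0.0008  0.0023  0.0902] turn [ 0.0002  0.0799 -0.0065]
```

Emit:
jog_arm(series=[[-1,[0,0,0.01],[0,0.01,0]],[-1,[0,0.001,0.022],[0,0.025,-0.003]],[-1,[0,0.002,0.036],[0,0.04,-0.005]],[-1,[-0.001,0.0023,0.05],[0,0.055,-0.006]],[-1,[-0.001,0.0023,0.063],[0,0.07,-0.0065]],[-1,[-0.001,0.0023,0.074],[0,0.08,-0.0065]],[-1,[-0.001,0.0023,0.083],[0,0.08,-0.0065]],[-1,[-0.001,0.0023,0.088],[0,0.08,-0.0065]],[-1,[-0.001,0.0023,0.09],[0,0.08,-0.0065]],[-1,[-0.001,0.0023,0.09],[0,0.08,-0.0065]],[-1,[-0.001,0.0023,0.09],[0,0.08,-0.0065]]])

```text
time: 14.35
tool_pos: [0.5885, 0.1686, 0.0929]
tool_rot: [3.141, -0.079, -3.116]
contact_force: [0.3, -0.6, -4.0]
opening: 0.0246
```

```bash
python3 tilt.py 9; python3 -c "
from h import *
go([.5880,.168,.060],3.166,-0.08)
a=cv2.imread('pics/side9.png')[70:220,240:420];cv2.imwrite('pics/side9c.png',cv2.resize(a,None,fx=4,fy=4,interpolation=2))"
```

```text
top 1 400 [[0.0592, -0.0341, -0.0196], [0.0856, -0.0134, 0.0128], [0.104, 0.0242, 0.0597]]
top -1 0 
side 1 520 [[0.0575, -0.0345, -0.0214], [0.0773, -0.0087, 0.0115], [0.1042, 0.0317, 0.0596]]
side -1 157 [[-0.0925, -0.024, -0.0191], [-0.079, -0.0201, 0.0028], [-0.0581, 0.0131, 0.0461]]
t 14.45 pos [0.5887 0.1686 0.0932] rot [ 3.1411 -0.0782 -3.1158] F [-0.24 -0.57 -3.44] M [ 0.056  0.059 -0.024] op 0.0247 q [ 0.149  0.666  1.367  0.011  1.187 -1.452]
shift [-0.     0.    -0.019] turn [ 1.2180e-01 -8.0000e-04 -3.1135e+00]
t 14.45 pos [0.5887 0.1686 0.0932] rot [ 3.1411 -0.0782 -3.1158] F [-0.24 -0.57 -3.44] M [ 0.056  0.059 -0.024] op 0.0247 q [ 0.149  0.666  1.367  0.011  1.187 -1.452]
shift [-0.0019 -0.0006  0.0331] turn [0.0004 0.0018 0.0013]
```

View pics/side9c.png

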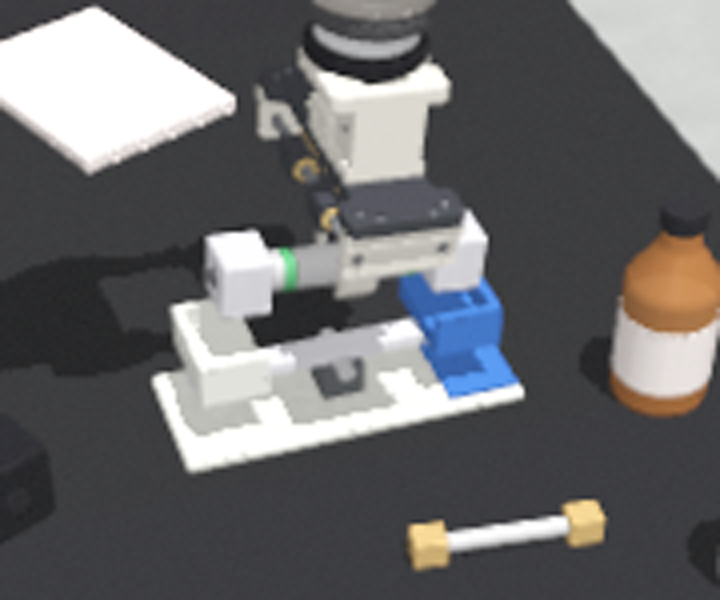

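It's lined up with both saddles: white fitting at about (240,270) in the crop, heavy end over blue at (465,250). Now a slow descent.

Emit:
jog_arm(series=[[-1,[0,0,0.004],[0,0,0]],[-1,[-0.001,0,0.008],[0,0,0]],[-1,[-0.001,0,0.012],[0,0,0]],[-1,[-0.001,0,0.015],[0,0,0]],[-1,[-0.001,0,0.018],[0,0,0]],[-1,[-0.002,0,0.021],[0,0,0]],[-1,[-0.002,0,0.023],[0,0,0]],[-1,[-0.002,0,0.025],[0,0,0]],[-1,[-0.002,0,0.027],[0,0,0]],[-1,[-0.002,0,0.028],[0,0,0]],[-1,[-0.002,0,0.029],[0,0,0]],[-1,[-0.002,0,0.029],[0,0,0]]])

```text
time: 15.45
tool_pos: [0.5878, 0.1685, 0.0631]
tool_rot: [3.141, -0.08, -3.116]
contact_force: [0.5, 0.5, -4.8]
opening: 0.0249
```

```bash
python3 tilt.py 10|tail -2; python3 -c "
from h import *
go([.5880,.168,.060],3.166,-0.08)
a=cv2.imread('pics/side10.png')[70:220,240:420];cv2.imwrite('pics/side10c.png',cv2.resize(a,None,fx=4,fy=4,interpolation=2))"
```

```text
t 15.55 pos [0.5879 0.1685 0.0633] rot [ 3.1412 -0.0799 -3.1159] F [ 0.36 -0.66 -4.  ] M [ 0.017  0.075 -0.014] op 0.0248 q [ 0.149  0.7    1.394  0.011  1.127 -1.453]
shift [-0.    -0.    -0.019] turn [ 1.2450e-01 -1.0000e-03 -3.1135e+00]
t 15.55 pos [0.5879 0.1685 0.0633] rot [ 3.1412 -0.0799 -3.1159] F [ 0.36 -0.66 -4.  ] M [ 0.017  0.075 -0.014] op 0.0248 q [ 0.149  0.7    1.394  0.011  1.127 -1.453]
shift [-0.0003 -0.0005  0.0032] turn [0.0003 0.0001 0.0012]
```

View pics/side10c.png

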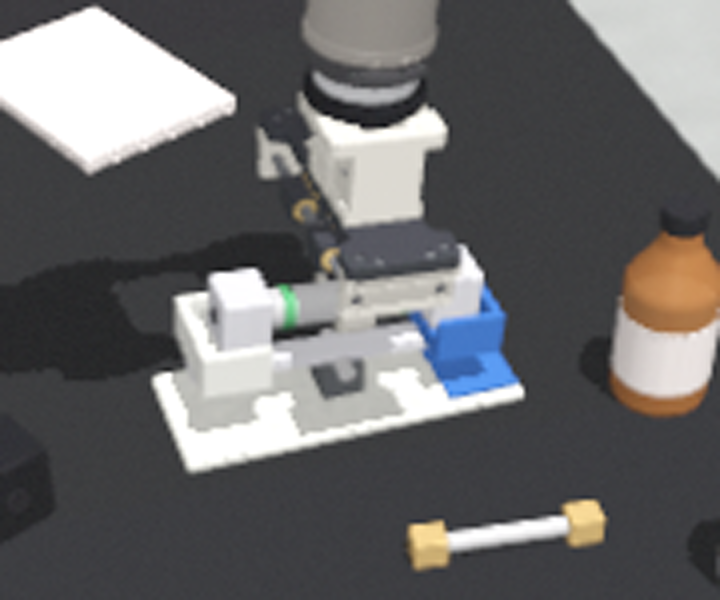

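Both fittings are inside the cheeks. The last few mm go down in small steps.

Emit:
jog_arm(series=[[-1,[0,0,0.001],[0,0,0]],[-1,[0,0,0.002],[0,0,0]],[-1,[0,0,0.003],[0,0,0]],[-1,[0,0,0.003],[0,0,0]],[-1,[0,0,0.003],[0,0,0]]])

```text
time: 15.97
tool_pos: [0.588, 0.1685, 0.0609]
tool_rot: [3.141, -0.079, -3.116]
contact_force: [0.3, -0.8, 2.1]
opening: 0.0254
```

```bash
python3 tilt.py 11|tail -2; python3 -c "
from h import *
a=cv2.imread('pics/side11.png')[70:220,240:420];cv2.imwrite('pics/side11c.png',cv2.resize(a,None,fx=4,fy=4,interpolation=2))
c=np.load('side11.npz');W=pts(c);hsv=cv2.cvtColor(c['img'],cv2.COLOR_RGB2HSV)
blue=(hsv[...,0]>100)&(hsv[...,0]<130)&(hsv[...,1]>150)&(W[...,2]>.03);blue[:,:270]=0;blue[:,375:]=0;blue[:120]=0
print(np.percentile(W[blue][:,2],[50,95,99]))
c=np.load('side0.npz');W=pts(c);print(np.percentile(W[blue][:,2],[50,95,99]))"
```

```text
t 16.0667 pos [0.5881 0.1685 0.0609] rot [ 3.1411 -0.0787 -3.1159] F [-0.44 -0.35  2.95] M [-0.006  0.096  0.038] op 0.025 q [ 0.149  0.702  1.397  0.011  1.121 -1.453]
shift [ 0.     0.    -0.019] turn [ 1.2250e-01 -8.0000e-04 -3.1135e+00]
[0.05285385 0.06671651 0.06862386]
[nan nan nan]
```

View pics/side11c.png

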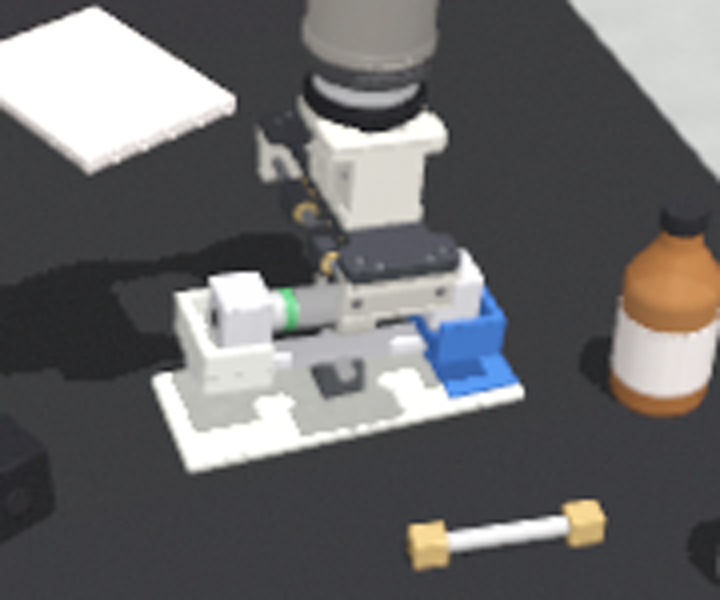

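The rack now carries the column (force changed from −4 to +3 N) and is tipped to blue. I'll loosen first so it settles, then open.

Emit:
jog_arm(series=[[-1,[0,0,0],[0,0,0]],[-1,[0,0,0],[0,0,0]],[-1,[0,0,0],[0,0,0]],[-1,[0,0,0],[0,0,0]],[-0.3,[0,0,0],[0,0,0]],[0,[0,0,0],[0,0,0]],[0.4,[0,0,0],[0,0,0]],[0.6,[0,0,0],[0,0,0]],[0.6,[0,0,0],[0,0,0]],[0.6,[0,0,0],[0,0,0]],[0.6,[0,0,0],[0,0,0]],[0.6,[0,0,0],[0,0,0]]], squeeze=4)

```text
time: 17.07
tool_pos: [0.5876, 0.1685, 0.0602]
tool_rot: [3.141, -0.08, -3.116]
contact_force: [-0.3, -0.9, 0.3]
opening: 0.0721
```

```bash
python3 tilt.py 12|tail -2; python3 -c "
from h import *
a=cv2.imread('pics/side12.png')[70:220,240:420];cv2.imwrite('pics/side12c.png',cv2.resize(a,None,fx=4,fy=4,interpolation=2))
go([.582,.1685,.18],3.166,-0.08)"
```

```text
t 17.1667 pos [0.5876 0.1685 0.0602] rot [ 3.1413 -0.08   -3.1159] F [ 0.27 -0.51  0.95] M [ 0.04  -0.019 -0.   ] op 0.0731 q [ 0.149  0.703  1.398  0.011  1.121 -1.453]
shift [ 0.    -0.    -0.019] turn [ 1.2470e-01 -1.1000e-03 -3.1134e+00]
t 17.1667 pos [0.5876 0.1685 0.0602] rot [ 3.1413 -0.08   -3.1159] F [ 0.27 -0.51  0.95] M [ 0.04  -0.019 -0.   ] op 0.0731 q [ 0.149  0.703  1.398  0.011  1.121 -1.453]
shift [ 0.0152  0.0002 -0.119 ] turn [ 0.0002 -0.      0.0013]
```

View pics/side12c.png

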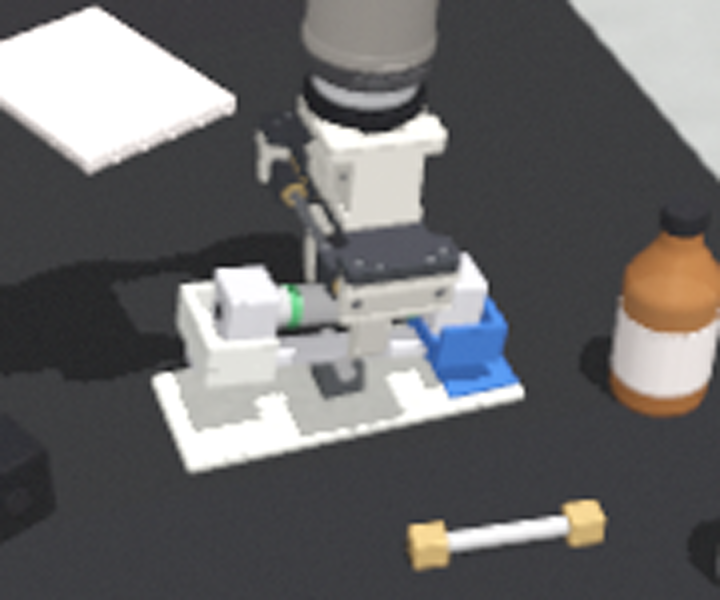

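The fingers are open, and the rack is tipped blue side down with the column in both saddles. Now I'll retreat straight up.

Emit:
jog_arm(series=[[0.6,[0,0,-0.008],[0,0,0]],[0.6,[0.001,0,-0.018],[0,0,0]],[0.6,[0.002,0,-0.03],[0,0,0]],[0.6,[0.003,0,-0.045],[0,0,0]],[0.6,[0.005,0,-0.06],[0,0,0]],[0.6,[0.006,0,-0.08],[0,0,0]],[0.6,[0.008,0,-0.1],[0,0,0]],[0.6,[0.01,0,-0.12],[0,0,0]],[0.6,[0.011,0,-0.14],[0,0,0]],[0.6,[0.012,0,-0.15],[0,0,0]],[0.6,[0.012,0,-0.15],[0,0,0]],[0.6,[0.012,0,-0.15],[0,0,0]]])

```text
time: 18.17
tool_pos: [0.5877, 0.1684, 0.2112]
tool_rot: [3.141, -0.079, -3.116]
contact_force: [-0.7, -0.4, -0.5]
opening: 0.0736
```

Emit:
jog_arm(series=[[0.6,[0.03,0.02,0],[0,0,0]],[0.6,[0.06,0.05,0],[0,0,0]],[0.6,[0.09,0.08,0],[0,0,0]],[0.6,[0.12,0.11,0],[0,0,0]],[0.6,[0.14,0.14,0],[0,0,0]],[0.6,[0.15,0.16,0],[0,0,0]],[0.6,[0.15,0.17,0],[0,0,0]],[0.6,[0.15,0.17,0],[0,0,0]],[0.6,[0.15,0.17,0],[0,0,0]]])

```text
time: 18.92
tool_pos: [0.434, 0.3341, 0.2216]
tool_rot: [-3.141, -0.081, -3.115]
contact_force: [-0.0, 0.5, -0.8]
opening: 0.0734
```

```bash
python3 tilt.py 13|tail -2; python3 -c "
from h import *
a=cv2.imread('pics/side13.png')[70:220,240:420];cv2.imwrite('pics/side13c.png',cv2.resize(a,None,fx=4,fy=4,interpolation=2))
c=np.load('side13.npz');W=pts(c)
hsv=cv2.cvtColor(c['img'],cv2.COLOR_RGB2HSV)
g=(hsv[...,0]>45)&(hsv[...,0]<85)&(hsv[...,1]>120)
m=(W[...,0]>.45)&(W[...,0]<.72)&(W[...,1]>.1)&(W[...,1]<.24)&(W[...,2]>.076)&(W[...,2]<.13)
P=W[m];print(len(P))
for lo in np.arange(.48,.7,.02):
  q=P[(P[:,0]>=lo)&(P[:,0]<lo+.02)]
  if len(q): print(round(lo,2),len(q),q[:,2].max().round(4),q[:,1].mean().round(3))
for t in('top0','top13'):
  c=np.load(t+'.npz');W=pts(c);m=np.zeros((400,640),bool);m[125:183,308:332]=1;m&=(W[...,2]>.006)&(W[...,2]<.03);print(t,m.sum(),cv2.minAreaRect((W[m][:,:2]*1000).astype(np.float32)))
"
```

```text
t 19.0167 pos [0.4346 0.3333 0.2219] rot [-3.1409 -0.0809 -3.1174] F [0.07 0.78 0.05] M [ 0.054 -0.076 -0.011] op 0.0734 q [ 0.493  0.427  1.41   0.037  1.377 -1.11 ]
shift [ 0.    -0.    -0.019] turn [ 1.2610e-01 -2.6000e-03 -3.1149e+00]
933
0.48 109 0.094 0.161
0.5 190 0.1134 0.157
0.52 158 0.1119 0.15
0.54 69 0.109 0.16
0.56 68 0.098 0.159
0.58 64 0.094 0.16
0.6 54 0.091 0.161
0.62 49 0.0878 0.162
0.64 70 0.0908 0.164
0.66 80 0.0898 0.163
0.68 22 0.0863 0.165
top0 325 ((642.700439453125, -7.35474967956543), (19.939411163330078, 120.81424713134766), 84.48435974121094)
top13 325 ((641.7963256835938, -16.770692825317383), (38.74647521972656, 121.25826263427734), 84.6036376953125)
```

View pics/side13c.png

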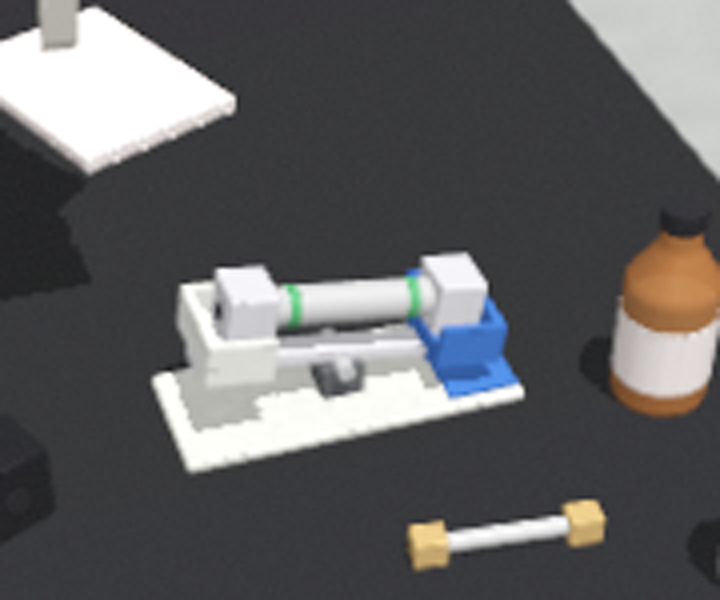

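View pics/top13.png

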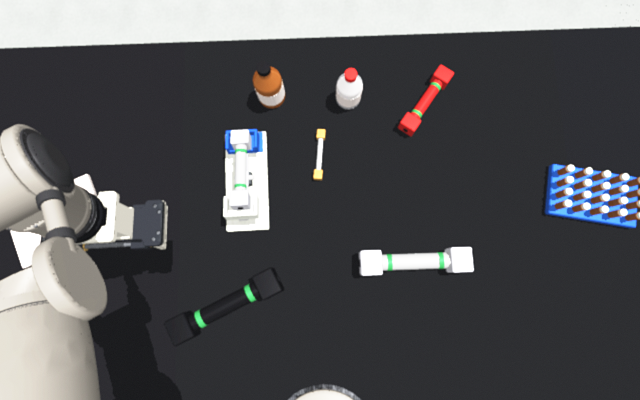

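The column lies in both saddles. The tube top falls about 0.16–0.17 rad towards blue, so the cradle is at its blue stop. The gripper is well clear. The slim column shows at the same pixels as before, (320,154).

```bash
python3 -c "
from cell import job,status
print(status.observe()['qvel'].round(3));print(job.hand_in())"
```

```text
[-0.006 -0.007 -0.001  0.003  0.003  0.002]
the job is handed in; nothing more can be done
None
```

The column is in the tilting rack with its heavy end on the blue saddle. The rack is tipped down to the blue side, the gripper is clear, and the job is handed in at about 19 s.

- **Finding the heavy end:** I lifted the smaller steel column by mid-tube at 40 N. The wrist moment alone was too noisy to decide. Loosening the grip to 6 N for a moment made the tool −x end droop clearly, about 35–40°, and the change in moment agreed.
- **What went wrong on the way:** During the droop and re-levelling on the bench, the column slid about 17 mm through the pads. I opened, moved back to the middle and gripped again at 45 N before carrying it over.
- **Placing:** I lowered it with the blue end dipped 0.08 rad so that the blue side touched first. No picture showed the rack tipping to white.
- **Last checks:** The tube slopes about 0.16–0.17 rad down to blue, which matches the +0.16 stop, and both fittings are inside the cheeks.
- **One disagreement:** The slim column looks unmoved and covers the same number of pixels. The fitted rectangle in the last picture came out wider (39 mm instead of 20 mm) with its centre about 9 mm off. I put that down to a stray depth point and did not check further.

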